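Close the jars and guard them in the drainer tray

ROBOT

A 6-joint arm with a two-finger parallel gripper is mounted at the origin on the work surface. World frame = base frame: x ahead of the robot, y to its left, z up, the work surface at z = 0. Lengths are in m, angles in rad, forces in N, time in s.
With the tool pointing down it reaches from about 0.35 to 0.85 m from the base axis. Payload 8.1 kg.
Tool frame: the origin (TCP) lies midway between the tips of the shut fingers; the grasp point (between the pads) lies 19 mm behind it; z points along the fingers, y is the line along which they close (so a half turn about z gives the same grasp; the last joint's range is limited). The gripper opens to 85 mm and grips with 20 to 120 N. Pads are 22 mm wide; open, the fingers measure 114 mm over their backs; the gripper's body (76 mm by 85 mm) begins 54 mm behind the grasp point. The pads swing forward as they close: fully open they stand 13 mm farther back than shut.
Start: joints at [-1.208, 0.13, 1.488, -0, 1.523, -0.085], TCP at [0.26, -0.541, 0.231] pointing down, gripper open.
Joint ranges: [-2.96, 2.96], [-0.89, 2.26], [0.02, 2.5], [-1.34, 4.48], [0, 2.73], [-2.66, 2.66]. Speed limits (rad/s): [2.39, 2.39, 2.79, 3.14, 3.14, 3.14].

INTERFACE

Orientations are given as a unit quaternion [x, y, z, w].
In Python, from bench import read_state, read_camera, calibration, sign_off, find_in gives the robot as it stands.
- The arm moves only by the shell command python3 -m creep 'ROWS'. ROWS is a JSON object of lists of equal length, an entry for each row: "linear": the shift along the tool's x, y, z in mm, a list of three; "roll": the turn about the tool's z in degrees; "gripper": the finger opening in mm, from 0 to 85.4. In form: {"linear": [[tx, ty, tz], ...], "roll": [roll, ...], "gripper": [gripper, ...]}. A call has 1 to 10 rows; each row shifts and turns the commanded pose from where the row before left it, along the tool's axes as they then stand; what a row does not reach is not made up. A row lasts 1/10 s, in which the tool goes at most 50 mm and 8.59 degrees, less where a joint would pass 70% of its speed; a pose out of reach is approached as far as the arm can. A call is refused whole if a number of a shift passes 50 or a number of a turn 8.59, either way. A call with a gripper value outside its range is refused whole. The fingers move at their own pace and stop on an object; the grip force is fixed at half the most. Time passes only in rows, so rows that do not move let the fingers close. It gives the time, the measured TCP pose, the force, the opening and the grip force at its end, in the units of the state.
- read_state(): the state, without advancing time (a new reading comes with each control period).
- read_camera(name): name is "scene" or "side" or "wrist"; returns the picture (400x640x3 uint8, red, green, blue); there is no depth.
- calibration(name): a dict with "fx", "fy", "cx", "cy" (pixels), "k1" (the pictures are not rectified: a ray, as slopes to the right and down, at radius r is drawn at 1 + k1 r^2 times it, then the intrinsics apply), "extrinsics" (4x4, takes a point from world to camera coordinates); the wrist camera has in their place "hand_eye" (4x4, takes a point from camera to tool coordinates, whose origin is the TCP and whose axes are the flange's). Camera axes: x right, y up, looking along -z (the intrinsics and any distortion apply to the point x, -y, -z); pixel columns grow to the right and rows downward; lengths in m; the calibration is good to about 2 mm. A picture is of the moment at which its call begins: read the wrist's pose just before it. calibration takes no time and is no camera call.
- sign_off(): hands the job in; it is judged then, once.
Trained networks look in the newest picture that a camera, given by its name, has taken for a name from the list of things; names that differ only in an ending like _2 or _b are one class to them, and where a whole thing is asked for, a point or a joint stands for the part that bears it (a point fixed in the world has none). Each returns a list of dicts, best first, with "p" (0 to 1); they miss things now and then, are a little off and sometimes report something else, mostly with a low value. They report only what shows in the picture. A call takes as long as a camera call. They do not tell look-alikes from the thing itself.
- find_in(camera, name): "pixel" ([row, column] in pixels, amid what is visible of it).
The state is a dict: "t": time; "joint_pos": joint angles; "joint_vel": joint speeds; "tau": joint torques, N m; "eef_pos": TCP position; "tool_rot": TCP orientation; "contact_force": force on the tool from outside, world axes, zero at the start; "wrist_torque": the same for the moment, N m; "finger_gap": finger opening in m; "gripper_force": force on a finger pad.
Only numpy, scipy, OpenCV 4.12 (cv2) and the standard library are available. Lean on these libraries where they do the work, as an engineer would, in place of code of your own. Each camera call takes 0.05 s, during which the arm holds its last target. There are 200 camera calls.

TASK

Stand every square jar on the counter upright and fully down in its own bay of the drainer tray, any bay, and twist every cap clockwise until it clicks past its detent. Only when all jars are in and all caps have clicked, swing the tray's folded-down flap up until it snaps shut upright. Leave the steel glass, the colander and the soap bottle alone.

Things in the scene. Friction and masses are not known exactly. Their poses are not given: they have to be found in the camera images.
- tray: fixed stainless drainer tray, base plate 226 x 222 x 10 mm, four square bays in a 2 by 2 pattern; origin under its centre, on the counter; the flap is hinged along its own -y edge
- bay1 (a point): centre of the floor of bay 1 (10 mm above the counter); each bay is a square pocket 63 mm wide inside, sides parallel to the tray's x and y, rim walls 4 mm thick rising 20 mm above the bay floor; bay centres are 110 mm apart
- bay2 (a point): centre of the floor of bay 2 (10 mm above the counter); each bay is a square pocket 63 mm wide inside, sides parallel to the tray's x and y, rim walls 4 mm thick rising 20 mm above the bay floor; bay centres are 110 mm apart
- bay3 (a point): centre of the floor of bay 3 (10 mm above the counter); each bay is a square pocket 63 mm wide inside, sides parallel to the tray's x and y, rim walls 4 mm thick rising 20 mm above the bay floor; bay centres are 110 mm apart
- bay4 (a point): centre of the floor of bay 4 (10 mm above the counter); each bay is a square pocket 63 mm wide inside, sides parallel to the tray's x and y, rim walls 4 mm thick rising 20 mm above the bay floor; bay centres are 110 mm apart
- jar1: square glass jar, 56 x 56 mm, body 60 mm tall, with a round aluminium twist cap on top (84 mm tall in all), about 0.33 kg; origin at the centre of its underside, x and y square to its sides; may be absent. A small red tab (14 mm) sits on top of its shoulder on the jar's +x side
- cap1_grip (a point): middle of jar 1's twist cap (44 mm diameter, 24 mm tall, from 60 to 84 mm above the jar's underside), on the cap's vertical axis; 12 mm under the top of the cap
- cap1 (a joint): turn of jar 1's cap relative to its jar, rad: grows clockwise seen from above, 0 = fully loose. From about 0.4 it stiffens (about 0.15 N m) and springs back if let go before about 0.8; beyond that it clicks past its detent and comes to rest at 1.05 to 1.26 (end stop 1.26). Clicked, the black bar on the cap's top points (within 0.2 rad) at the red tab on the jar
- jar2: square glass jar, 56 x 56 mm, body 60 mm tall, with a round aluminium twist cap on top (84 mm tall in all), about 0.33 kg; origin at the centre of its underside, x and y square to its sides; may be absent. A small red tab (14 mm) sits on top of its shoulder on the jar's +x side
- cap2_grip (a point): middle of jar 2's twist cap (44 mm diameter, 24 mm tall, from 60 to 84 mm above the jar's underside), on the cap's vertical axis; 12 mm under the top of the cap
- cap2 (a joint): turn of jar 2's cap relative to its jar, rad: grows clockwise seen from above, 0 = fully loose. From about 0.4 it stiffens (about 0.15 N m) and springs back if let go before about 0.8; beyond that it clicks past its detent and comes to rest at 1.05 to 1.26 (end stop 1.26). Clicked, the black bar on the cap's top points (within 0.2 rad) at the red tab on the jar
- jar3: square glass jar, 56 x 56 mm, body 60 mm tall, with a round aluminium twist cap on top (84 mm tall in all), about 0.33 kg; origin at the centre of its underside, x and y square to its sides; may be absent. A small red tab (14 mm) sits on top of its shoulder on the jar's +x side
- cap3_grip (a point): middle of jar 3's twist cap (44 mm diameter, 24 mm tall, from 60 to 84 mm above the jar's underside), on the cap's vertical axis; 12 mm under the top of the cap
- cap3 (a joint): turn of jar 3's cap relative to its jar, rad: grows clockwise seen from above, 0 = fully loose. From about 0.4 it stiffens (about 0.15 N m) and springs back if let go before about 0.8; beyond that it clicks past its detent and comes to rest at 1.05 to 1.26 (end stop 1.26). Clicked, the black bar on the cap's top points (within 0.2 rad) at the red tab on the jar
- jar4: square glass jar, 56 x 56 mm, body 60 mm tall, with a round aluminium twist cap on top (84 mm tall in all), about 0.33 kg; origin at the centre of its underside, x and y square to its sides; may be absent. A small red tab (14 mm) sits on top of its shoulder on the jar's +x side
- cap4_grip (a point): middle of jar 4's twist cap (44 mm diameter, 24 mm tall, from 60 to 84 mm above the jar's underside), on the cap's vertical axis; 12 mm under the top of the cap
- cap4 (a joint): turn of jar 4's cap relative to its jar, rad: grows clockwise seen from above, 0 = fully loose. From about 0.4 it stiffens (about 0.15 N m) and springs back if let go before about 0.8; beyond that it clicks past its detent and comes to rest at 1.05 to 1.26 (end stop 1.26). Clicked, the black bar on the cap's top points (within 0.2 rad) at the red tab on the jar
- flap (a joint): guard flap of the tray, rad: 0 = folded down, hanging outward just above the counter; grows as it is swung up; from about 0.9 it stiffens, and past about 1.35 it snaps shut past its detent to 1.6 to 1.76, where it stands upright (end stop 1.76)
- flap_bar (a point): middle of the flap's orange top bar: a round rod 8 mm thick and 196 mm long, parallel to the tray's x axis, 85 mm from the hinge; a thinner steel rod runs half-way between bar and hinge, side arms at the ends. About 25 mm above the counter when folded down, 125 mm when upright
- flap_hinge (a point): middle of the flap's hinge axis, on the tray, 40 mm above the counter; the axis runs along the tray's x axis
- glass: bystander: stainless steel drinking glass, 68 mm wide, 85 mm tall, standing on the counter; origin at centre of underside
- colander: bystander: orange plastic colander, 150 mm across, 70 mm tall; origin at centre of underside
- soap: bystander: green soap bottle, 60 mm wide, 150 mm tall; origin at centre of underside
Not all that is in view belongs to the job. Leave any yellow look-alike of the jar1 alone.

How it is judged:
By the outcome, as a careful person would: the job done as asked, in the order asked, and still so for the second after the job is handed in, with the robot touching nothing.
Of jar1, jar2, jar3, jar4 only 3 to 4 are there at a start; the rules pass over those that are not, and their reading is None.
At some moment in a run one of jar1, jar2, jar3, jar4 may be knocked a few centimetres aside while the robot is not near it.
It also fails if it takes over 200 s, if anything falls off the work surface, if the arm or the gripper's body presses on something with over 40 N, if the wrist force passes 120 N, or if a joint passes its speed limit or range.

## Working session

There is one attempt and no reset: what is moved stays moved. The work goes in short steps, Python scripts to look and compute and a shell command to move; the robot and the scene stay as the last step left them, time stands still between calls to the robot, and variables do not carry over. Pictures are saved under pics/ and viewed, at most 14 in all, crops included, and the job is handed in when it is done.

```bash
ls; mkdir -p pics; python3 - <<'E'
from bench import *
import cv2
for c in ["scene","side"]:
    im=read_camera(c); cv2.imwrite(f"pics/{c}0.png",im[:,:,::-1])
    k=calibration(c); print(c,{a:k[a] for a in k})
    for n in ["jar1","tray","flap_bar","glass","colander","soap","cap1_grip"]:
        print(n,[(round(d["p"],2),[round(x) for x in d["pixel"]]) for d in find_in(c,n)])
print(calibration("wrist")); print(read_state())
E
```

```text
pics
scene {'fx': 405.5836924462058, 'fy': 405.5836924462058, 'cx': 316.6836942121893, 'cy': 195.78401564188144, 'k1': -0.004306343440854589, 'extrinsics': array([[-7.30966692e-01,  6.82412315e-01, -1.06187940e-03,
         3.88507848e-01],
       [-3.64802368e-01, -3.89442445e-01,  8.45726797e-01,
         1.78946679e-01],
       [ 5.76720840e-01,  6.18585495e-01,  5.33615084e-01,
        -1.51275185e+00],
       [ 0.00000000e+00,  0.00000000e+00,  0.00000000e+00,
         1.00000000e+00]])}
jar1 [(0.78, [215, 424]), (0.68, [261, 340]), (0.65, [216, 337]), (0.6, [243, 380]), (0.56, [204, 382]), (0.22, [205, 338])]
tray [(0.88, [180, 291]), (0.59, [206, 336]), (0.5, [156, 285])]
flap_bar [(0.91, [158, 274]), (0.56, [218, 340])]
glass [(0.58, [236, 286]), (0.45, [241, 378]), (0.36, [217, 427]), (0.26, [182, 291])]
colander [(0.7, [259, 462])]
soap [(0.64, [208, 252]), (0.38, [213, 336])]
cap1_grip [(0.96, [217, 338]), (0.84, [258, 339])]
side {'fx': 421.9444099625197, 'fy': 421.9444099625197, 'cx': 322.5107766995791, 'cy': 201.75362245184195, 'k1': -0.06411704506874571, 'extrinsics': 
[... 990 characters left out ...]
': 0.8, 'joint_pos': array([-1.20841769e+00,  1.30366943e-01,  1.48816717e+00, -4.98102133e-06,
        1.52299734e+00, -8.54468910e-02]), 'joint_vel': array([-0.00071048, -0.000108  ,  0.00028848, -0.00355311, -0.0015573 ,
        0.00020248]), 'tau': array([-2.15208289e-03, -5.69250727e+01, -5.00836658e+01, -6.99004204e-05,
        8.05331238e-04,  3.45631645e-05]), 'eef_pos': array([ 0.25980518, -0.54085925,  0.23133003]), 'tool_rot': array([9.75036073e-01, 2.22046514e-01, 1.75990347e-06, 3.06521630e-05]), 'contact_force': array([-0.18802835, -0.06656113,  0.10313639]), 'wrist_torque': array([ 0.04437685,  0.02221919, -0.0140417 ]), 'gripper_force': 0.0, 'finger_gap': 0.08539666895114649}
```

```bash
python3 - <<'E'
import cv2
for c,(r0,r1,c0,c1) in {"scene":(120,310,220,520),"side":(110,370,160,500)}.items():
    im=cv2.imread(f"pics/{c}0.png")[r0:r1,c0:c1]; s=min(800/im.shape[1],600/im.shape[0]); cv2.imwrite(f"pics/{c}0z.png",cv2.resize(im,None,fx=s,fy=s,interpolation=cv2.INTER_CUBIC)[:600,:800])
    print(c,s)
E
```

```text
scene 2.6666666666666665
side 2.3076923076923075
```

View pics/scene0z.png

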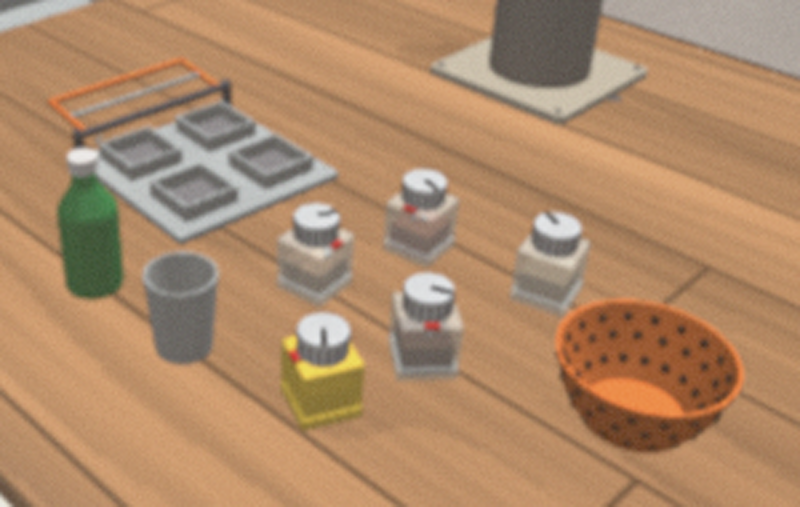

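View pics/side0z.png

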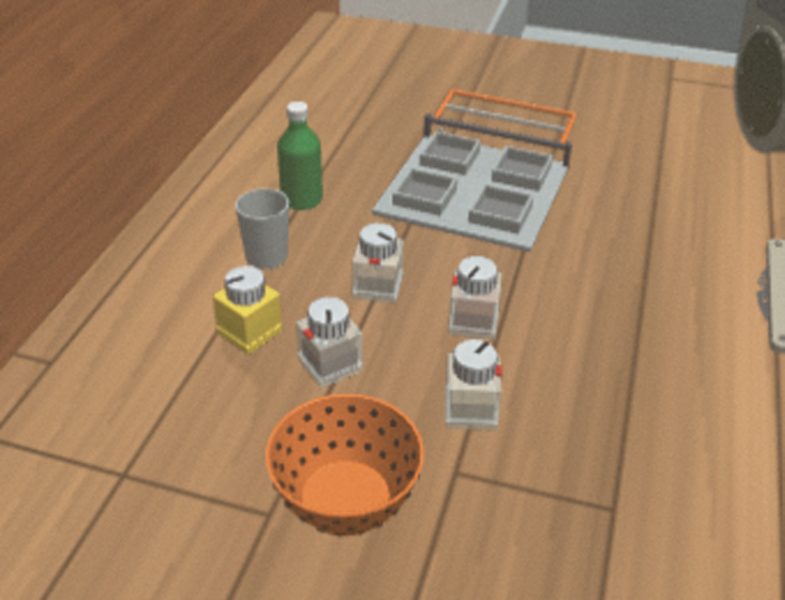

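```bash
cat > h.py <<'E'
import numpy as np, cv2
from scipy.spatial.transform import Rotation as R
from bench import *
def cam(c,st=None):
    k=calibration(c)
    if c=="wrist":
        T=np.eye(4); T[:3,:3]=R.from_quat(st["tool_rot"]).as_matrix(); T[:3,3]=st["eef_pos"]
        E=np.linalg.inv(T@k["hand_eye"])
    else: E=k["extrinsics"]
    F=np.diag([1,-1,-1,1])@E
    K=np.array([[k["fx"],0,k["cx"]],[0,k["fy"],k["cy"]],[0,0,1]]); D=np.array([k["k1"],0,0,0,0.])
    return F,K,D
def proj(C,P):
    F,K,D=C; return cv2.projectPoints(np.atleast_2d(np.float64(P)),cv2.Rodrigues(F[:3,:3])[0],F[:3,3],K,D)[0][:,0]
def ray(C,uv):
    F,K,D=C; n=cv2.undistortPoints(np.float64(uv).reshape(-1,1,2),K,D)[:,0]
    d=np.c_[n,np.ones(len(n))]@F[:3,:3]; return -F[:3,:3].T@F[:3,3],d
def onz(C,uv,z):
    o,d=ray(C,uv); return o+d*((z-o[2])/d[:,2])[:,None]
E
python3 - <<'E'
from h import *
np.set_printoptions(precision=3,suppress=True)
S=cam("scene");D=cam("side")
f=lambda p:np.array(p)/2.6667+[220,120]; g=lambda p:np.array(p)/2.3077+[160,110]
caps=dict(A=(424,184),B=(317,219),C=(557,228),D=(430,290),Y=(324,333))
tabs=dict(A=(409,209),B=(337,244),D=(432,326),Y=(294,356))
bars=dict(A=(431,186,438,190),B=(317,219,332,211),C=(558,223,549,214),D=(432,290,450,291))
scap=dict(B=(379,237),A=(478,271),D=(329,315),C=(476,357),Y=(246,282))
stab=dict(B=(374,262),A=(455,282),D=(309,335),C=(500,370),Y=None)
for k in caps:
    a=onz(S,[f(caps[k])],.084)[0]; b=onz(D,[g(scap[k])],.084)[0]
    print(k,a,b, "tab",onz(S,[f(tabs[k])],.062)[0] if k in tabs else None, onz(D,[g(stab[k])],.062)[0] if stab[k] else None)
# tray plate corners z=.01
print("scene tray", onz(S,[f((337,174)),f((183,238))],.01)); print("bar",onz(S,[f((54,101)),f((184,62))],.025),"hinge",onz(S,[f((78,138)),f((228,92))],.04))
print("side tray", onz(D,[g((375,210)),g((531,245)),g((568,180))],.01)); print("bar",onz(D,[g((452,93)),g((575,116))],.025),"hinge",onz(D,[g((428,125)),g((568,150))],.04))
# bay rim centres z .03
print("bays",onz(S,[f(p) for p in [(215,125),(141,152),(270,158),(194,190)]],.03))
print("bays",onz(D,[g(p) for p in [(522,165),(450,150),(500,204),(425,188)]],.03))
print("soap,glass,col",onz(S,[f((83,160))],.147),onz(S,[f((181,275))],.085),onz(S,[f((648,358))],.07))
E
```

```text
A [0.456 0.167 0.084] [0.449 0.17  0.084] tab [0.476 0.166 0.062] [0.475 0.17  0.062]
B [0.582 0.138 0.084] [0.576 0.141 0.084] tab [0.575 0.16  0.062] [0.576 0.162 0.062]
C [0.426 0.306 0.084] [0.421 0.309 0.084] tab None [0.397 0.297 0.062]
D [0.592 0.286 0.084] [0.587 0.292 0.084] tab [0.607 0.303 0.062] [0.605 0.306 0.062]
Y [0.702 0.264 0.084] [0.695 0.267 0.084] tab [0.723 0.249 0.062] None
scene tray [[ 0.414  0.009  0.01 ]
 [ 0.63  -0.011  0.01 ]]
bar [[ 0.564 -0.348  0.025]
 [ 0.367 -0.325  0.025]] hinge [[ 0.614 -0.223  0.04 ]
 [ 0.404 -0.192  0.04 ]]
side tray [[ 0.629 -0.011  0.01 ]
 [ 0.41   0.004  0.01 ]
 [ 0.385 -0.166  0.01 ]]
bar [[ 0.601 -0.345  0.025]
 [ 0.398 -0.329  0.025]] hinge [[ 0.606 -0.208  0.04 ]
 [ 0.393 -0.199  0.04 ]]
bays [[ 0.462 -0.151  0.03 ]
 [ 0.57  -0.16   0.03 ]
 [ 0.469 -0.046  0.03 ]
 [ 0.579 -0.052  0.03 ]]
bays [[ 0.452 -0.154  0.03 ]
 [ 0.56  -0.163  0.03 ]
 [ 0.463 -0.048  0.03 ]
 [ 0.57  -0.055  0.03 ]]
soap,glass,col [[ 0.741 -0.017  0.147]] [[0.738 0.12  0.085]] [[0.517 0.458 0.07 ]]
```

```bash
python3 -m creep '{"linear":[[38,-27,-12],[38,-27,-12],[38,-27,-12],[38,-27,-12],[38,-27,-12],[38,-27,-12],[38,-27,-12],[38,-27,-12],[38,-27,-12],[38,-27,-12]],"roll":[0,0,0,0,0,0,0,0,0,0],"gripper":[85,85,85,85,85,85,85,85,85,85]}'; python3 -m creep '{"linear":[[0,0,0],[0,0,0],[0,0,0],[0,0,0],[0,0,0],[0,0,0],[0,0,0],[0,0,0],[0,0,0],[0,0,0]],"roll":[-8,-8,-8,-8,-8,-8,-8,-8,0,0],"gripper":[85,85,85,85,85,85,85,85,85,85]}'
python3 - <<'E'
from h import *
np.set_printoptions(precision=3,suppress=True)
st=read_state(); im=read_camera("wrist"); cv2.imwrite("pics/w1.png",im[:,:,::-1]); np.save("w1.npy",np.r_[st["eef_pos"],st["tool_rot"]]); print(st["eef_pos"],st["joint_pos"])
cv2.imwrite("pics/w1z.png",cv2.resize(im[:,:,::-1],(800,500)))
E
```

```text
t: 1.8
eef_pos: [0.486, -0.1311, 0.3521]
tool_rot: [0.975, 0.222, 0.0, 0.0]
contact_force: [1.6, -0.8, -0.2]
finger_gap: 0.085
gripper_force: 0.0
t: 2.8
eef_pos: [0.4854, -0.1329, 0.3514]
tool_rot: [0.711, 0.703, 0.0, 0.0]
contact_force: [0.5, 0.2, 0.1]
finger_gap: 0.085
gripper_force: 0.0
[ 0.485 -0.133  0.351] [-0.369 -0.15   1.551  0.     1.741 -0.359]
```

View pics/w1z.png

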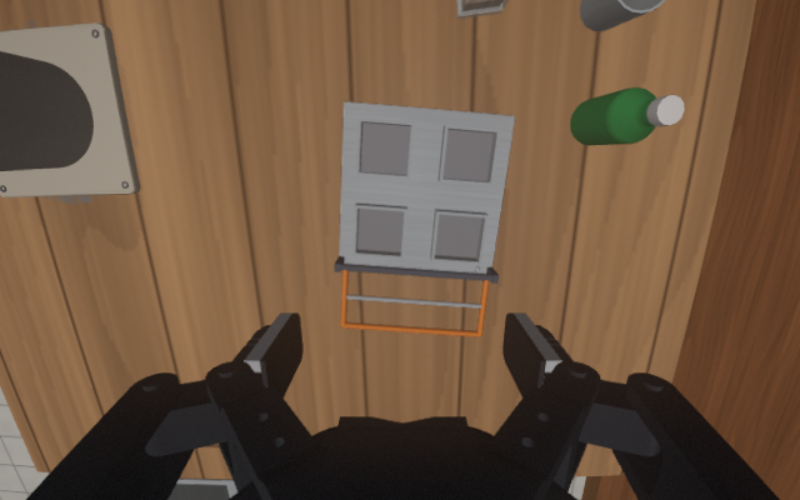

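```bash
python3 - <<'E'
from h import *
np.set_printoptions(precision=4,suppress=True)
a=np.load("w1.npy"); W=cam("wrist",dict(eef_pos=a[:3],tool_rot=a[3:]))
q=lambda P:np.array(P)/1.25
print("corners",onz(W,q([(345,102),(513,117),(493,273),(339,263)]),.01))
print("bar ends",onz(W,q([(343,326),(481,334)]),.025)); print("hinge",onz(W,q([(337,264),(495,275)]),.04))
im=cv2.imread("pics/w1.png")
# bay floors: flat dark grey regions
hsv=cv2.cvtColor(im,cv2.COLOR_BGR2HSV); 
for (x,y) in [(385,149),(469,155),(380,230),(459,237)]:
    x,y=int(x/1.25),int(y/1.25); m=np.zeros((402,642),np.uint8)
    f=cv2.floodFill(cv2.GaussianBlur(im,(3,3),0),m,(x,y),0,(9,)*3,(9,)*3,cv2.FLOODFILL_FIXED_RANGE|cv2.FLOODFILL_MASK_ONLY|(255<<8)|4)
    c,_=cv2.findContours(m[1:-1,1:-1],cv2.RETR_EXTERNAL,cv2.CHAIN_APPROX_NONE); r=cv2.minAreaRect(c[0]); b=cv2.boxPoints(r)
    print(f[0],r, onz(W,[r[0]],.01), [np.linalg.norm(v) for v in np.diff(onz(W,b,.01),axis=0)])
E
```

```text
corners [[ 0.4139  0.0029  0.01  ]
 [ 0.6335 -0.0171  0.01  ]
 [ 0.6203 -0.2338  0.01  ]
 [ 0.3933 -0.216   0.01  ]]
bar ends [[ 0.396  -0.3107  0.025 ]
 [ 0.6045 -0.3264  0.025 ]]
hinge [[ 0.3963 -0.2078  0.04  ]
 [ 0.615  -0.2261  0.04  ]]
1510 ((306.9508056640625, 118.45664978027344), (39.220069885253906, 41.58114242553711), 4.513988018035889) [[ 0.4628 -0.0553  0.01  ]] [np.float64(0.06703114159090892), np.float64(0.0643371750916081), np.float64(0.06713748175153468)]
1440 ((374.4275817871094, 123.86897277832031), (36.54001235961914, 41.19055938720703), 4.763641834259033) [[ 0.5761 -0.065   0.01  ]] [np.float64(0.06670326745758816), np.float64(0.06074880209127036), np.float64(0.06711090276641342)]
1124 ((302.71783447265625, 183.77743530273438), (37.201148986816406, 31.579111099243164), 4.573921203613281) [[ 0.4525 -0.1668  0.01  ]] [np.float64(0.05747668002287841), np.float64(0.06511848869683497), np.float64(0.0575819424702206)]
1055 ((367.6006164550781, 188.54144287109375), (37.25632858276367, 31.54575538635254), 3.9451863765716553) [[ 0.5684 -0.1766  0.01  ]] [np.float64(0.05769771869167196), np.float64(0.06602515457125871), np.float64(0.05806303161106076)]
```

```bash
python3 -m creep '{"linear":[[47,2.5,8],[47,2.5,8],[47,2.5,8],[47,2.5,8],[47,2.5,8],[47,2.5,8],[0,0,0],[0,0,0]],"roll":[0,0,0,0,0,0,0,0],"gripper":[85,85,85,85,85,85,85,85]}'
python3 - <<'E'
from h import *
np.set_printoptions(precision=3,suppress=True)
st=read_state(); im=read_camera("wrist"); cv2.imwrite("pics/w2.png",im[:,:,::-1]); np.save("w2.npy",np.r_[st["eef_pos"],st["tool_rot"]]); print(st["eef_pos"],st["joint_pos"],st["tool_rot"])
cv2.imwrite("pics/w2z.png",cv2.resize(im[:290,140:530,::-1],(800,595),interpolation=cv2.INTER_CUBIC))
print([(round(d["p"],2),[round(x) for x in d["pixel"]]) for d in find_in("wrist","jar1")])
E
```

```text
t: 3.65
eef_pos: [0.5017, 0.1501, 0.3028]
tool_rot: [0.709, 0.705, -0.0, -0.0]
contact_force: [0.5, -0.7, -0.3]
finger_gap: 0.0848
gripper_force: 0.0
[0.502 0.15  0.303] [ 0.193 -0.095  1.587 -0.     1.65   0.198] [ 0.709  0.705 -0.    -0.   ]
[(0.97, [166, 289]), (0.88, [59, 262]), (0.81, [96, 467]), (0.6, [77, 390]), (0.57, [186, 374])]
```

View pics/w2z.png

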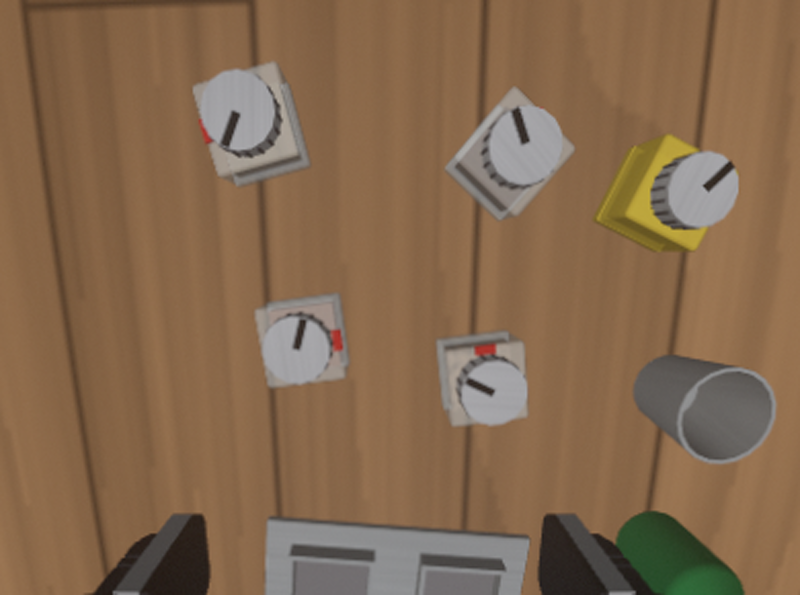

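```bash
python3 - <<'E'
from h import *
np.set_printoptions(precision=4,suppress=True)
a=np.load("w2.npy"); W=cam("wrist",dict(eef_pos=a[:3],tool_rot=a[3:]))
q=lambda P:np.array(P)/2.0513+[140,0]
J=dict(A=[(297,349),(257,309),(338,303),(347,378),(268,388),(296,344),(303,322)],B=[(492,390),(446,349),(521,341),(527,419),(452,426),(492,392),(468,382)],C=[(240,110),(193,86),(275,63),(299,148),(220,177),(226,144),(236,114)],D=[(525,146),(516,87),(573,149),(510,217),(448,167),(526,142),(515,110)])
for k,v in J.items():
    c=onz(W,q(v[:1]),.084)[0]; s=onz(W,q(v[1:5]),.06); e=np.roll(s,-1,0)-s; b=onz(W,q(v[5:7]),.084)-c
    an=np.degrees(np.arctan2(e[:,1],e[:,0]))%90
    print(k,"cap",c,"sh",s.mean(0),"yaw",an,"len",np.linalg.norm(e,axis=1),"bar",np.degrees(np.arctan2(b[:,1],b[:,0])))
print("tray top",onz(W,q([(270,519),(528,536)]),.01))
E
```

```text
A cap [0.4544 0.161  0.084 ] sh [0.4549 0.1596 0.06  ] yaw [3.7649 5.7012 7.0336 4.5856] len [0.0545 0.0514 0.0555 0.0545] bar [98.9187 75.2847]
B cap [0.5806 0.1335 0.084 ] sh [0.5817 0.1316 0.06  ] yaw [5.9726 8.2278 5.2966 6.1793] len [0.0513 0.056  0.0533 0.0553] bar [-86.9323 161.2406]
C cap [0.4269 0.3006 0.084 ] sh [0.4256 0.3006 0.06  ] yaw [13.1692 14.9117 17.9557 13.812 ] len [0.0522 0.0498 0.0533 0.0542] bar [-117.2566 -139.5325]
D cap [0.5926 0.2805 0.084 ] sh [0.5905 0.2787 0.06  ] yaw [47.1582 47.4731 53.6476 48.6886] len [0.0516 0.0554 0.0506 0.0612] bar [ 78.139  109.7654]
tray top [[ 0.4152  0.0045  0.01  ]
 [ 0.6343 -0.0127  0.01  ]]
```

```bash
python3 -m creep '{"linear":[[2.4,-9.4,34],[2.4,-9.4,34],[2.4,-9.4,34],[2.4,-9.4,34],[2.4,-9.4,34],[0,0,0],[0,0,0],[0,0,0]],"roll":[0,0,0,0,0,-5.3,0,0],"gripper":[85,85,85,85,85,85,85,85]}'
cat > look.py <<'E'
from h import *
import sys
n=sys.argv[1]
st=read_state(); im=read_camera("wrist"); cv2.imwrite(f"pics/{n}.png",im[:,:,::-1]); np.save(n+".npy",np.r_[st["eef_pos"],st["tool_rot"]])
a=2*np.degrees(np.arctan2(st["tool_rot"][1],st["tool_rot"][0])); print(st["t"],st["eef_pos"].round(4),"a",a.round(2),"j",st["joint_pos"].round(2),"F",st["contact_force"].round(1))
if len(sys.argv)>2:
    r=[int(x) for x in sys.argv[2:]]; c=im[r[0]:r[1],r[2]:r[3],::-1]; s=min(800/c.shape[1],600/c.shape[0]); print("scale",s)
    cv2.imwrite(f"pics/{n}z.png",cv2.resize(c,None,fx=s,fy=s,interpolation=cv2.INTER_CUBIC)[:600,:800])
E
python3 look.py w3 0 400 60 580
```

```text
t: 4.55
eef_pos: [0.4563, 0.1604, 0.1345]
tool_rot: [0.678, 0.735, 0.001, 0.001]
contact_force: [-0.0, -0.6, 0.2]
finger_gap: 0.0849
gripper_force: 0.0
4.55 [0.4563 0.1604 0.1345] a 94.69 j [ 0.23 -0.12  1.92 -0.    1.34  0.15] F [-0.  -0.6  0.2]
scale 1.5
```

View pics/w3z.png

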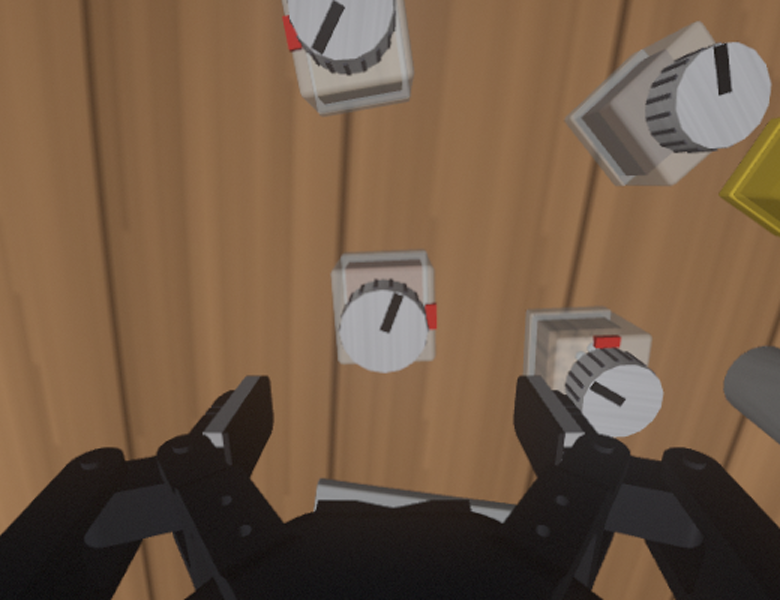

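```bash
python3 - <<'E'
from h import *
np.set_printoptions(precision=4,suppress=True)
a=np.load("w3.npy"); W=cam("wrist",dict(eef_pos=a[:3],tool_rot=a[3:]))
q=lambda P:np.array(P)/1.5+[60,0]
print("cap",onz(W,q([(384,327)]),.084)); s=onz(W,q([(334,268),(432,264),(434,360),(339,363)]),.06);print(s,s.mean(0))
print("Tcp px",(proj(W,a[:3])-[60,0])*1.5, "Bcap",onz(W,q([(621,393)]),.084),"C",onz(W,q([(343,25)]),.084),"D",onz(W,q([(718,93)]),.084))
E
```

```text
cap [[0.4531 0.1636 0.084 ]]
[[0.4244 0.1859 0.06  ]
 [0.4759 0.1923 0.06  ]
 [0.483  0.1377 0.06  ]
 [0.4296 0.1315 0.06  ]] [0.4532 0.1618 0.06  ]
Tcp px [[389.5378 379.8731]] Bcap [[0.5796 0.137  0.084 ]] C [[0.4264 0.2925 0.084 ]] D [[0.5895 0.2824 0.084 ]]
```

```bash
python3 -m creep '{"linear":[[3.3,-2.7,20],[0,0,25],[0,0,25],[0,0,25],[0,0,9],[0,0,0],[0,0,0],[0,0,0],[0,0,0],[0,0,0]],"roll":[-1.8,0,0,0,0,0,0,0,0,0],"gripper":[85,85,85,85,85,85,45,45,45,45]}'
```

```text
t: 5.6
eef_pos: [0.4538, 0.1647, 0.0313]
tool_rot: [0.664, 0.747, 0.001, 0.001]
contact_force: [-1.5, 0.2, 6.3]
finger_gap: 0.0548
gripper_force: 65.4
```

```bash
python3 -m creep '{"linear":[[0,0,-30],[0,0,-45],[0,0,-45],[-41,3.6,0],[-41,3.6,0],[-41,3.6,0],[-41,3.6,0],[-41,3.6,0],[-41,3.6,0],[-41,3.6,0]],"roll":[0,5.8,5.8,0,0,0,0,0,0,0],"gripper":[45,45,45,45,45,45,45,45,45,45]}'; python3 -m creep '{"linear":[[-41,3.6,0],[0,0,0],[0,0,0]],"roll":[0,0,0],"gripper":[45,45,45]}'; python3 look.py w4 0 400 60 580
```

```text
t: 6.6
eef_pos: [0.4529, -0.1255, 0.1499]
tool_rot: [0.736, 0.677, 0.0, 0.0]
contact_force: [1.4, 0.4, -3.6]
finger_gap: 0.0549
gripper_force: 65.9
t: 6.9
eef_pos: [0.4529, -0.1658, 0.1495]
tool_rot: [0.737, 0.676, 0.0, -0.0]
contact_force: [-0.4, 1.4, -4.0]
finger_gap: 0.0548
gripper_force: 65.8
6.9 [ 0.4529 -0.1658  0.1495] a 85.0 j [-0.46 -0.14  1.91  0.    1.37 -0.37] F [-0.4  1.4 -4. ]
scale 1.5
```

View pics/w4z.png

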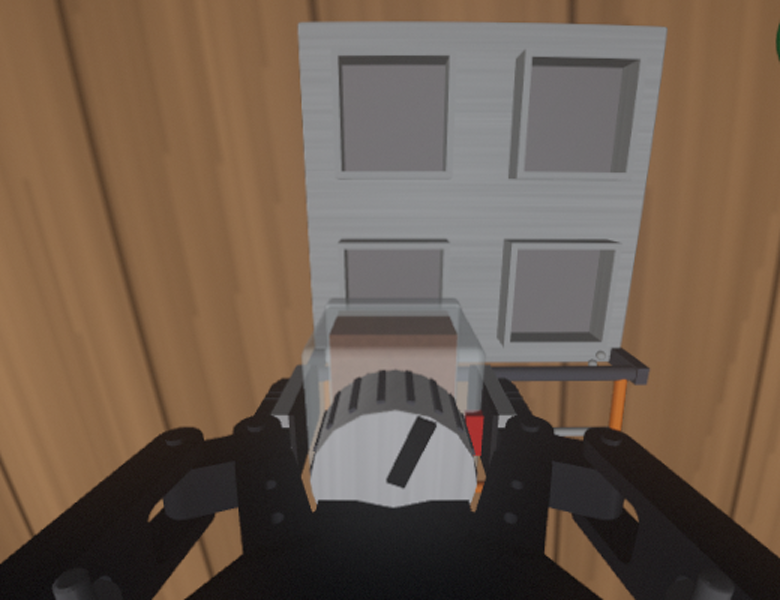

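```bash
cat > tray.py <<'E'
from h import *
from scipy.optimize import least_squares
np.set_printoptions(precision=4,suppress=True)
def fit(W,pts3,px):
    def P(v):
        c,s=np.cos(v[2]),np.sin(v[2]); p=np.array(pts3); return np.c_[v[0]+c*p[:,0]-s*p[:,1],v[1]+s*p[:,0]+c*p[:,1],p[:,2]]
    r=least_squares(lambda v:(proj(W,P(v))-px).ravel(),[.514,-.115,-.084],loss="soft_l1"); return r.x,r.fun.reshape(-1,2)
if __name__=="__main__":
    a=np.load("w4.npy"); W=cam("wrist",dict(eef_pos=a[:3],tool_rot=a[3:]))
    q=lambda P:np.array(P)/1.5+[60,0]
    b=.0315; i=lambda cx,cy:[(cx-b,cy+b,.03),(cx+b,cy+b,.03),(cx+b,cy-b,.03),(cx-b,cy-b,.03)]
    x,res=fit(W,[(-.113,.111,.01),(.113,.111,.01)]+i(-.055,.055)+i(.055,.055),q([(299,22),(665,28),(339,57),(449,57),(446,172),(342,172),(531,57),(640,60),(629,173),(521,172)]))
    print(x,np.degrees(x[2])); print(res)
    c,s=np.cos(x[2]),np.sin(x[2])
    for n,u,v in [("SW",-1,-1),("SE",1,-1),("NW",-1,1),("NE",1,1)]: print(n,x[0]+.055*(c*u-s*v),x[1]+.055*(s*u+c*v))
    print("cap",onz(W,q([(397,463)]),.1495-.0313+.084))
E
python3 tray.py
```

```text
[ 0.5144 -0.1165 -0.0857] -4.911188320788438
[[-1.6235 -0.0032]
 [ 2.8549 -0.9807]
 [-0.7907 -0.2272]
 [ 0.2297 -0.2979]
 [-0.0099  0.1729]
 [-0.4669  0.246 ]
 [ 0.6582  0.3041]
 [ 0.263  -0.0104]
 [-2.1221  0.4817]
 [ 1.7553  0.4178]]
SW 0.45488396326972347 -0.1665945257589413
SE 0.5644801090027586 -0.17601178865552256
NW 0.46430122616630476 -0.056998380025906153
NE 0.5738973718993399 -0.06641564292248743
cap [[ 0.4556 -0.1629  0.2022]]
```

```bash
python3 -m creep '{"linear":[[0,0,30],[0,0,30],[0,0,20],[0,0,8],[0,0,7],[0,0,5],[0,0,0]],"roll":[0,0,0,0,0,0,0],"gripper":[45,45,45,45,45,45,45]}'
```

```text
t: 7.65
eef_pos: [0.4536, -0.1648, 0.0496]
tool_rot: [0.736, 0.677, 0.0, 0.0]
contact_force: [-0.7, -0.3, -3.9]
finger_gap: 0.0552
gripper_force: 65.7
```

```bash
python3 -m creep '{"linear":[[0,0,5],[0,0,3],[0,0,0],[0,0,0]],"roll":[0,0,0,0],"gripper":[45,45,45,45]}'
```

```text
t: 8.05
eef_pos: [0.4532, -0.165, 0.0414]
tool_rot: [0.736, 0.677, 0.0, 0.0]
contact_force: [-0.3, 0.2, -3.4]
finger_gap: 0.0549
gripper_force: 65.8
```

```bash
python3 -m creep '{"linear":[[0,0,0],[0,0,0],[0,0,0],[0,0,-13],[0,0,-14],[0,0,0],[0,0,0],[0,0,0],[0,0,0],[0,0,0]],"roll":[0,0,0,0,0,0,0,0,0,0],"gripper":[85,85,85,85,85,30,30,30,30,30]}'; python3 -m creep '{"linear":[[0,0,0],[0,0,0],[0,0,0],[0,0,0],[0,0,0],[0,0,0],[0,0,0],[0,0,0],[0,0,0],[0,0,0]],"roll":[4,8.5,8.5,8.5,8.5,8.5,8.5,8.5,8.5,5],"gripper":[30,30,30,30,30,30,30,30,30,30]}'
```

```text
t: 9.05
eef_pos: [0.4531, -0.1649, 0.0686]
tool_rot: [0.736, 0.677, -0.0, -0.0]
contact_force: [-2.9, 1.2, 7.5]
finger_gap: 0.0421
gripper_force: 60.4
t: 10.05
eef_pos: [0.4543, -0.1657, 0.0689]
tool_rot: [0.998, 0.068, 0.001, 0.001]
contact_force: [7.4, 2.0, 1.4]
finger_gap: 0.0422
gripper_force: 61.0
```

```bash
python3 -m creep '{"linear":[[0,0,0],[0,0,0],[0,0,0],[0,0,-30],[0,0,-45],[0,0,-30],[0,0,0],[0,0,0],[0,0,0]],"roll":[0,0,0,0,0,0,-8,-8,0],"gripper":[85,85,85,85,85,85,85,85,85]}'; python3 look.py w5 0 400 60 580
```

```text
t: 10.95
eef_pos: [0.4531, -0.1649, 0.1733]
tool_rot: [0.977, 0.211, -0.0, -0.0]
contact_force: [-0.8, 1.0, -1.1]
finger_gap: 0.0849
gripper_force: 0.0
10.95 [ 0.4531 -0.1649  0.1733] a 24.36 j [-0.46 -0.16  1.88 -0.    1.42  0.69] F [-0.8  1.  -1.1]
scale 1.5
```

View pics/w5z.png

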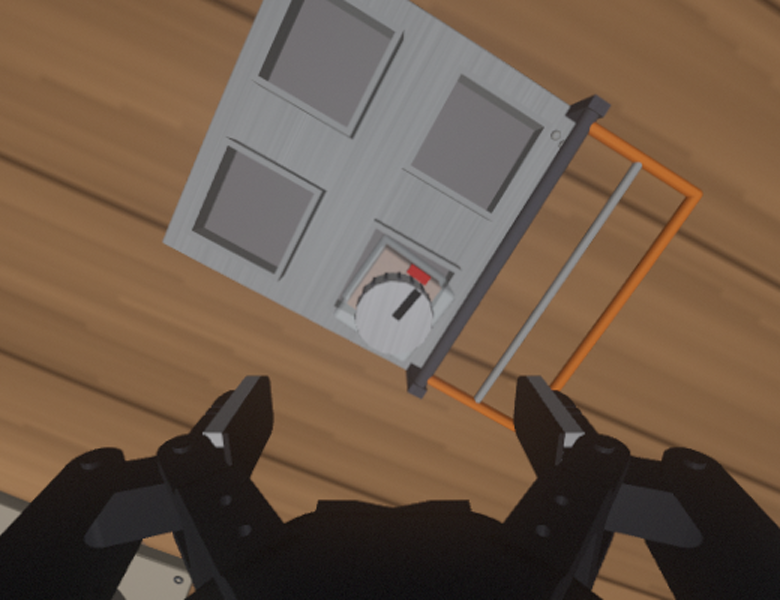

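```bash
python3 -m creep '{"linear":[[0,0,0],[0,0,0],[0,0,0],[0,0,0],[0,0,0],[0,0,0],[0,0,0],[0,0,0],[0,0,0],[0,0,0]],"roll":[-8,-8,-8,-8,-8,-8,-8,-8,-8,0],"gripper":[85,85,85,85,85,85,85,85,85,85]}';python3 -m creep '{"linear":[[35.8,19.8,5],[35.8,19.8,5],[35.8,19.8,5],[35.8,19.8,5],[35.8,19.8,5],[35.8,19.8,5],[35.8,19.8,5],[35.8,19.8,5],[0,0,0],[0,0,0]],"roll":[0,0,0,0,0,0,0,0,0,0],"gripper":[85,85,85,85,85,85,85,85,85,85]}'; python3 look.py w6 0 400 60 580
```

```text
t: 12.0
eef_pos: [0.4529, -0.1648, 0.1727]
tool_rot: [0.668, 0.744, -0.0, -0.001]
contact_force: [-0.7, -0.4, -0.1]
finger_gap: 0.0849
gripper_force: 0.0
t: 13.0
eef_pos: [0.5795, 0.1376, 0.1323]
tool_rot: [0.669, 0.743, -0.001, -0.0]
contact_force: [0.0, -0.2, 0.4]
finger_gap: 0.0852
gripper_force: 0.0
13.0 [0.5795 0.1376 0.1323] a 95.98 j [ 0.15  0.19  1.61 -0.    1.35  0.04] F [ 0.  -0.2  0.4]
scale 1.5
```

View pics/w6z.png

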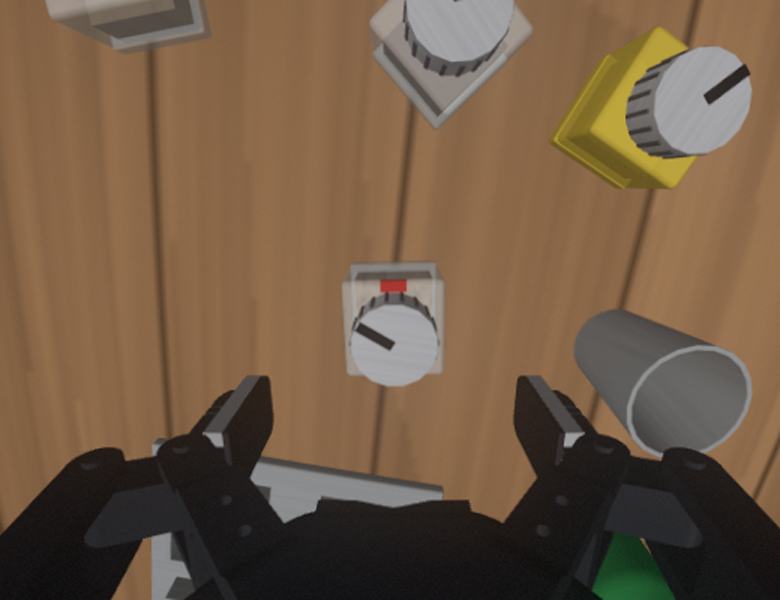

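```bash
cat > caps.py <<'E'
from h import *
import sys
np.set_printoptions(precision=4,suppress=True)
# name scale x0 y0 z  u v [u v ...] : crop px -> world on plane z
n,s,x0,y0,z=sys.argv[1],*map(float,sys.argv[2:6]); P=np.array(list(map(float,sys.argv[6:]))).reshape(-1,2)/s+[x0,y0]
a=np.load(n+".npy"); W=cam("wrist",dict(eef_pos=a[:3],tool_rot=a[3:])); w=onz(W,P,z); print(w[:,:2])
al=2*np.arctan2(a[4],a[3]); d=(w[:,:2]-a[:2])*1000; print("tool xy mm",np.c_[d@[np.cos(al),np.sin(al)],d@[np.sin(al),-np.cos(al)]])
E
python3 caps.py w6 1.5 60 0 .084 394 343; python3 caps.py w6 1.5 60 0 .06 343 280 443 278 443 374 348 374; python3 caps.py w3 1.5 60 0 .084 384 327
```

```text
[[0.5817 0.1335]]
tool xy mm [[-4.2181  1.7357]]
[[0.5521 0.1567]
 [0.6045 0.1633]
 [0.6123 0.1083]
 [0.5588 0.1027]]
tool xy mm [[ 21.9272 -25.2187]
 [ 23.0462  27.5922]
 [-32.5037  29.5431]
 [-32.556  -24.2391]]
[[0.4531 0.1635]]
tool xy mm [[ 3.3645 -2.9793]]
```

```bash
python3 -m creep '{"linear":[[-4,0,20],[0,0,25],[0,0,25],[0,0,25],[0,0,6],[0,0,0],[0,0,0],[0,0,0],[0,0,0],[0,0,0]],"roll":[-0.6,0,0,0,0,0,0,0,0,0],"gripper":[85,85,85,85,85,85,45,45,45,45]}'; python3 -m creep '{"linear":[[0,0,-30],[0,0,-45],[0,0,-45],[0,0,0]],"roll":[0,5.7,5.7,0],"gripper":[45,45,45,45]}'
```

```text
t: 14.05
eef_pos: [0.5821, 0.1329, 0.0346]
tool_rot: [0.664, 0.747, 0.001, 0.001]
contact_force: [-0.9, -0.9, 6.7]
finger_gap: 0.0551
gripper_force: 66.3
t: 14.45
eef_pos: [0.5852, 0.1336, 0.1614]
tool_rot: [0.736, 0.677, 0.006, 0.004]
contact_force: [1.3, 0.4, -2.2]
finger_gap: 0.055
gripper_force: 65.7
```

```bash
python3 -m creep '{"linear":[[-38.6,0.5,0],[-38.6,0.5,0],[-38.6,0.5,0],[-38.6,0.5,0],[-38.6,0.5,0],[-38.6,0.5,0],[-38.6,0.5,0],[-38.6,0.5,0],[0,0,0],[0,0,0]],"roll":[0,0,0,0,0,0,0,0,0,0],"gripper":[45,45,45,45,45,45,45,45,45,45]}'; python3 look.py w7
```

```text
t: 15.45
eef_pos: [0.5589, -0.176, 0.1517]
tool_rot: [0.736, 0.677, -0.0, -0.001]
contact_force: [-0.4, 0.5, -3.2]
finger_gap: 0.0551
gripper_force: 65.4
15.45 [ 0.5589 -0.176   0.1517] a 85.25 j [-0.39  0.14  1.62  0.    1.38 -0.31] F [-0.4  0.5 -3.2]
```

```bash
python3 -m creep '{"linear":[[0,4,30],[0,0,30],[0,0,20],[0,0,8],[0,0,5],[0,0,5],[0,0,0]],"roll":[0,0,0,0,0,0,0],"gripper":[45,45,45,45,45,45,45]}'
```

```text
t: 16.2
eef_pos: [0.5639, -0.1755, 0.0548]
tool_rot: [0.735, 0.678, 0.0, 0.0]
contact_force: [-0.3, 0.8, -3.4]
finger_gap: 0.055
gripper_force: 65.4
```

No contact while entering the bay; I lower fully, regrasp on the cap and twist.

```bash
python3 -m creep '{"linear":[[0,0,5],[0,0,5],[0,0,0],[0,0,0]],"roll":[0,0,0,0],"gripper":[45,45,45,45]}'; python3 -m creep '{"linear":[[0,0,0],[0,0,0],[0,0,0],[0,0,-12],[0,0,-12],[0,0,0],[0,0,0],[0,0,0],[0,0,0],[0,0,0]],"roll":[0,0,0,0,0,0,0,0,0,0],"gripper":[85,85,85,85,85,30,30,30,30,30]}'
```

```text
t: 16.6
eef_pos: [0.5638, -0.1759, 0.0446]
tool_rot: [0.735, 0.678, 0.0, 0.0]
contact_force: [2.1, -0.8, -1.1]
finger_gap: 0.0551
gripper_force: 65.6
t: 17.6
eef_pos: [0.5637, -0.1757, 0.0685]
tool_rot: [0.735, 0.678, 0.0, 0.0]
contact_force: [1.0, 0.1, 3.8]
finger_gap: 0.042
gripper_force: 61.0
```

```bash
python3 -m creep '{"linear":[[0,0,0],[0,0,0],[0,0,0],[0,0,0],[0,0,0],[0,0,0],[0,0,0],[0,0,0],[0,0,0],[0,0,0]],"roll":[4,8.5,8.5,8.5,8.5,8.5,8.5,8.5,8.5,5],"gripper":[30,30,30,30,30,30,30,30,30,30]}';  python3 -m creep '{"linear":[[0,0,0],[0,0,0],[0,0,0],[0,0,-30],[0,0,-45],[0,0,-30],[0,0,0],[0,0,0],[0,0,0]],"roll":[0,0,0,0,0,0,-8,-8,0],"gripper":[85,85,85,85,85,85,85,85,85]}'; python3 look.py w8 0 400 60 580
```

```text
t: 18.6
eef_pos: [0.5631, -0.1747, 0.0684]
tool_rot: [0.998, 0.07, -0.0, -0.001]
contact_force: [-2.3, 5.7, 7.7]
finger_gap: 0.0424
gripper_force: 64.3
t: 19.5
eef_pos: [0.5634, -0.1758, 0.1734]
tool_rot: [0.977, 0.213, 0.0, 0.0]
contact_force: [-0.6, 0.1, -0.8]
finger_gap: 0.0849
gripper_force: 0.0
19.5 [ 0.5634 -0.1758  0.1734] a 24.55 j [-0.39  0.14  1.59 -0.    1.42  0.75] F [-0.6  0.1 -0.8]
scale 1.5
```

View pics/w8z.png

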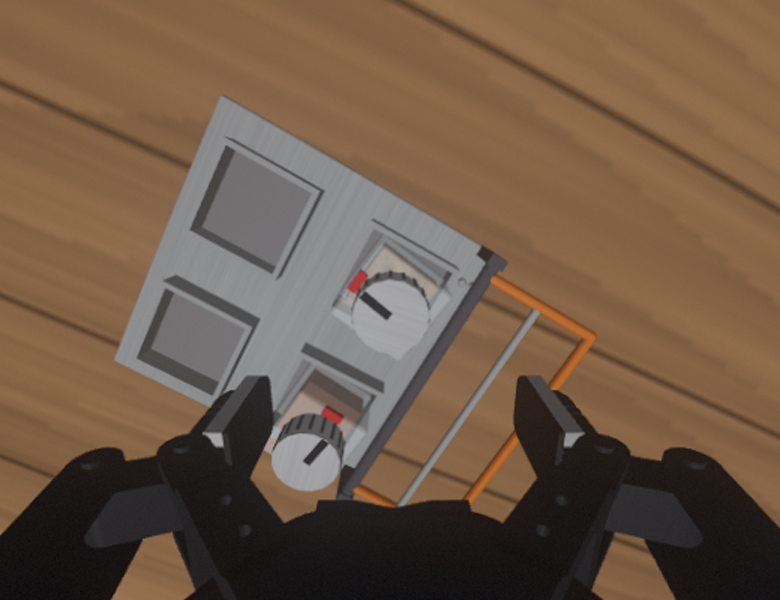

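```bash
python3 -m creep '{"linear":[[0,0,0],[0,0,0],[0,0,0],[0,0,0],[0,0,0],[0,0,0],[0,0,0],[0,0,0],[0,0,0],[0,0,0]],"roll":[-8,-8,-8,-8,-8,-8,-8,-8,-8,-8],"gripper":[85,85,85,85,85,85,85,85,85,85]}';python3 -m creep '{"linear":[[45,-1.2,4],[45,-1.2,4],[45,-1.2,4],[45,-1.2,4],[45,-1.2,4],[45,-1.2,4],[45,-1.2,4],[45,-1.2,4],[45,-1.2,4],[45,-1.2,4]],"roll":[0,0,0,0,0,0,0,0,0,0],"gripper":[85,85,85,85,85,85,85,85,85,85]}'; python3 -m creep '{"linear":[[42,-1.2,1],[0,0,0],[0,0,0]],"roll":[0,0,0],"gripper":[85,85,85]}'; python3 look.py w9 0 400 60 580
```

```text
t: 20.55
eef_pos: [0.5631, -0.1756, 0.1726]
tool_rot: [0.613, 0.79, -0.0, -0.001]
contact_force: [0.3, 0.3, -0.1]
finger_gap: 0.0848
gripper_force: 0.0
t: 21.55
eef_pos: [0.4392, 0.2589, 0.1329]
tool_rot: [0.615, 0.789, -0.0, -0.0]
contact_force: [0.9, 0.3, 0.1]
finger_gap: 0.085
gripper_force: 0.0
t: 21.85
eef_pos: [0.4279, 0.2983, 0.1317]
tool_rot: [0.613, 0.79, -0.001, -0.0]
contact_force: [-0.3, 0.3, -0.7]
finger_gap: 0.085
gripper_force: 0.0
21.85 [0.4279 0.2983 0.1317] a 104.34 j [ 0.51 -0.01  1.82 -0.    1.33  0.26] F [-0.3  0.3 -0.7]
scale 1.5
```

View pics/w9z.png

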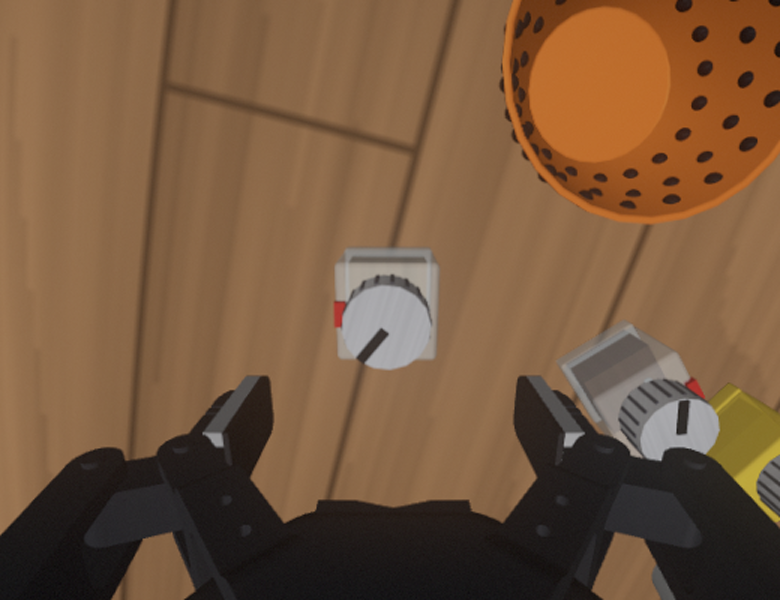

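```bash
python3 caps.py w9 1.5 60 0 .084 386 326 669 423; python3 caps.py w9 1.5 60 0 .06 336 264 437 263 436 359 339 357
```

```text
[[0.4245 0.3022]
 [0.5836 0.2864]]
tool xy mm [[  4.6412  -2.2593]
 [-50.0976 147.9558]]
[[0.3926 0.3207]
 [0.4435 0.3343]
 [0.458  0.282 ]
 [0.4053 0.2698]]
tool xy mm [[ 30.4316 -28.6145]
 [ 30.9805  24.0214]
 [-23.2212  25.1278]
 [-22.0558 -28.9621]]
```

```bash
python3 -m creep '{"linear":[[4,-3.5,20],[0,0,25],[0,0,25],[0,0,25],[0,0,5],[0,0,0],[0,0,0],[0,0,0],[0,0,0],[0,0,0]],"roll":[0,0,0,0,0,0,0,0,0,0],"gripper":[85,85,85,85,85,85,45,45,45,45]}'; python3 -m creep '{"linear":[[0,0,-30],[0,0,-45],[0,0,-45],[0,0,0],[0,0,0]],"roll":[0,6.5,6.5,6.2,0],"gripper":[45,45,45,45,45]}'
```

```text
t: 22.9
eef_pos: [0.4256, 0.3014, 0.0343]
tool_rot: [0.613, 0.79, 0.001, 0.001]
contact_force: [-0.3, -1.2, 6.7]
finger_gap: 0.0549
gripper_force: 66.1
t: 23.4
eef_pos: [0.4253, 0.3014, 0.1545]
tool_rot: [0.737, 0.676, 0.002, 0.0]
contact_force: [0.2, -0.5, -4.5]
finger_gap: 0.0551
gripper_force: 66.2
```

```bash
python3 -m creep '{"linear":[[-44.2,8.5,0],[-44.2,8.5,0],[-44.2,8.5,0],[-44.2,8.5,0],[-44.2,8.5,0],[-44.2,8.5,0],[-44.2,8.5,0],[-44.2,8.5,0],[0,0,0],[0,0,0]],"roll":[0,0,0,0,0,0,0,0,0,0],"gripper":[45,45,45,45,45,45,45,45,45,45]}'
```

```text
t: 24.4
eef_pos: [0.4609, -0.0579, 0.1507]
tool_rot: [0.736, 0.676, -0.001, -0.001]
contact_force: [-0.3, -0.7, -3.7]
finger_gap: 0.0548
gripper_force: 66.0
```

```bash
python3 -m creep '{"linear":[[1,1.5,30],[0,0,30],[0,0,18],[0,0,8],[0,0,5],[0,0,5],[0,0,0]],"roll":[0,0,0,0,0,0,0],"gripper":[45,45,45,45,45,45,45]}'
```

```text
t: 25.1
eef_pos: [0.464, -0.0562, 0.0565]
tool_rot: [0.736, 0.677, 0.0, 0.0]
contact_force: [-0.9, -0.4, -3.6]
finger_gap: 0.0546
gripper_force: 65.9
```

```bash
python3 -m creep '{"linear":[[0,0,6],[0,0,6],[0,0,0],[0,0,0]],"roll":[0,0,0,0],"gripper":[45,45,45,45]}'; python3 -m creep '{"linear":[[0,0,0],[0,0,0],[0,0,0],[0,0,-12],[0,0,-12],[0,0,0],[0,0,0],[0,0,0],[0,0,0],[0,0,0]],"roll":[0,0,0,0,0,0,0,0,0,0],"gripper":[85,85,85,85,85,30,30,30,30,30]}'
```

```text
t: 25.5
eef_pos: [0.4638, -0.0566, 0.0444]
tool_rot: [0.736, 0.677, 0.0, 0.0]
contact_force: [1.2, -1.0, -2.7]
finger_gap: 0.0544
gripper_force: 66.3
t: 26.5
eef_pos: [0.4637, -0.0564, 0.0686]
tool_rot: [0.736, 0.677, -0.0, -0.0]
contact_force: [-2.5, 0.7, 7.1]
finger_gap: 0.0424
gripper_force: 60.4
```

```bash
python3 -m creep '{"linear":[[0,0,0],[0,0,0],[0,0,0],[0,0,0],[0,0,0],[0,0,0],[0,0,0],[0,0,0],[0,0,0],[0,0,0]],"roll":[4,8.5,8.5,8.5,8.5,8.5,8.5,8.5,8.5,5],"gripper":[30,30,30,30,30,30,30,30,30,30]}';  python3 -m creep '{"linear":[[0,0,0],[0,0,0],[0,0,0],[0,0,-30],[0,0,-45],[0,0,-30],[0,0,0],[0,0,0],[0,0,0]],"roll":[0,0,0,0,0,0,-8,-8,0],"gripper":[85,85,85,85,85,85,85,85,85]}'; python3 look.py w10; python3 - <<'E'
from bench import *
import cv2
im=read_camera("side"); cv2.imwrite("pics/s2.png",im[:,:,::-1])
print([(round(d["p"],2),[round(x) for x in d["pixel"]]) for d in find_in("side","jar1")])
E
```

```text
t: 27.5
eef_pos: [0.4647, -0.0556, 0.0687]
tool_rot: [0.998, 0.069, 0.001, -0.0]
contact_force: [-0.2, 4.5, 3.1]
finger_gap: 0.0425
gripper_force: 62.9
t: 28.4
eef_pos: [0.4637, -0.0566, 0.1733]
tool_rot: [0.978, 0.211, 0.0, 0.0]
contact_force: [-0.6, 0.2, -0.2]
finger_gap: 0.0848
gripper_force: 0.0
28.4 [ 0.4637 -0.0566  0.1733] a 24.34 j [-0.23 -0.2   1.92 -0.    1.42  0.91] F [-0.6  0.2 -0.2]
[(0.92, [245, 268]), (0.81, [195, 378]), (0.73, [169, 357]), (0.69, [259, 303]), (0.59, [173, 388])]
```

```bash
python3 -m creep '{"linear":[[0,0,0],[0,0,0],[0,0,0],[0,0,0],[0,0,0],[0,0,0],[0,0,0],[0,0,0],[0,0,0],[0,0,0]],"roll":[-8,-8,-8,-8,-8,-8,-8,-8,-8,-8],"gripper":[85,85,85,85,85,85,85,85,85,85]}';python3 -m creep '{"linear":[[0,0,0],[0,0,0],[0,0,0],[0,0,0],[0,0,0]],"roll":[-8,-8,-8,-8,0],"gripper":[85,85,85,85,85]}'; python3 -m creep '{"linear":[[18.1,41.5,5],[18.1,41.5,5],[18.1,41.5,5],[18.1,41.5,5],[18.1,41.5,5],[18.1,41.5,5],[18.1,41.5,5],[18.1,41.5,5],[0,0,0],[0,0,0]],"roll":[0,0,0,0,0,0,0,0,0,0],"gripper":[85,85,85,85,85,85,85,85,85,85]}'; python3 look.py w11 0 400 60 580
```

```text
t: 29.55
eef_pos: [0.4635, -0.0564, 0.1728]
tool_rot: [0.613, 0.79, -0.0, -0.0]
contact_force: [0.1, -0.4, 0.5]
finger_gap: 0.085
gripper_force: 0.0
t: 30.05
eef_pos: [0.4635, -0.0564, 0.1729]
tool_rot: [0.373, 0.928, -0.0, -0.0]
contact_force: [-0.3, 0.1, -0.2]
finger_gap: 0.0849
gripper_force: 0.0
t: 31.05
eef_pos: [0.5886, 0.284, 0.1318]
tool_rot: [0.375, 0.927, -0.001, -0.001]
contact_force: [0.6, 0.3, -0.0]
finger_gap: 0.085
gripper_force: 0.0
31.05 [0.5886 0.284  0.1318] a 136.0 j [ 0.37  0.34  1.43 -0.    1.37 -0.43] F [ 0.6  0.3 -0. ]
scale 1.5
```

View pics/w11z.png

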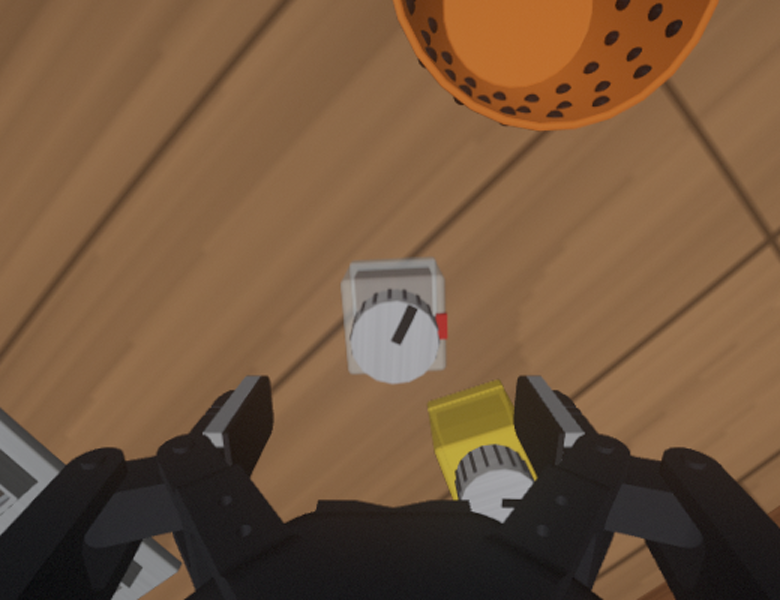

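```bash
python3 caps.py w11 1.5 60 0 .084 395 339 ; python3 caps.py w11 1.5 60 0 .06 342 281 441 276 446 369 350 374; echo Y; python3 caps.py w11 1.5 60 0 0.0 429 406 501 380;  python3 caps.py w11 1.5 60 0 0.06 429 420 510 400;
```

```text
[[0.5912 0.2832]]
tool xy mm [[-2.4023  1.2856]]
[[0.5549 0.2794]
 [0.5892 0.3188]
 [0.6308 0.285 ]
 [0.5955 0.2439]]
tool xy mm [[ 21.0342 -26.656 ]
 [ 23.7729  25.488 ]
 [-29.6046  30.0941]
 [-32.7579 -23.9958]]
Y
[[0.6703 0.2424]
 [0.6911 0.2945]]
tool xy mm [[-87.6415  26.9056]
 [-66.4421  78.7803]]
[[0.6482 0.2561]
 [0.6712 0.2986]]
tool xy mm [[-62.2904  21.3911]
 [-49.2475  67.8947]]
```

```bash
python3 -m creep '{"linear":[[-2.6,-0.5,20],[0,0,25],[0,0,25],[0,0,25],[0,0,5],[0,0,0],[0,0,0],[0,0,0],[0,0,0],[0,0,0]],"roll":[-3.1,0,0,0,0,0,0,0,0,0],"gripper":[85,85,85,85,85,85,45,45,45,45]}'; python3 -m creep '{"linear":[[0,0,-30],[0,0,-45],[0,0,-45],[0,0,0],[0,0,0],[0,0,0],[0,0,0],[0,0,0],[0,0,0]],"roll":[0,0,7.7,7.7,7.7,7.7,7.7,7.7,7.7],"gripper":[45,45,45,45,45,45,45,45,45]}'
```

```text
t: 32.1
eef_pos: [0.5925, 0.2817, 0.0359]
tool_rot: [0.348, 0.937, 0.001, 0.002]
contact_force: [0.4, 0.2, 5.6]
finger_gap: 0.0545
gripper_force: 66.3
t: 33.0
eef_pos: [0.5905, 0.2811, 0.1533]
tool_rot: [0.737, 0.676, -0.0, -0.0]
contact_force: [-0.2, 0.7, -3.6]
finger_gap: 0.0546
gripper_force: 65.3
```

```bash
python3 -m creep '{"linear":[[-43.4,1.8,0],[-43.4,1.8,0],[-43.4,1.8,0],[-43.4,1.8,0],[-43.4,1.8,0],[-43.4,1.8,0],[-43.4,1.8,0],[-43.4,1.8,0],[0,0,0],[0,0,0]],"roll":[0,0,0,0,0,0,0,0,0,0],"gripper":[45,45,45,45,45,45,45,45,45,45]}'
```

```text
t: 34.0
eef_pos: [0.5768, -0.067, 0.1534]
tool_rot: [0.736, 0.677, 0.0, -0.0]
contact_force: [0.1, 0.6, -2.9]
finger_gap: 0.0549
gripper_force: 65.4
```

```bash
python3 -m creep '{"linear":[[0.5,-3.5,30],[0,0,30],[0,0,18],[0,0,8],[0,0,5],[0,0,5],[0,0,0]],"roll":[0,0,0,0,0,0,0],"gripper":[45,45,45,45,45,45,45]}'
```

```text
t: 34.7
eef_pos: [0.574, -0.065, 0.0577]
tool_rot: [0.735, 0.678, 0.0, 0.0]
contact_force: [-0.3, 0.1, -4.1]
finger_gap: 0.0548
gripper_force: 65.4
```

```bash
python3 -m creep '{"linear":[[0,0,6],[0,0,6],[0,0,0],[0,0,0]],"roll":[0,0,0,0],"gripper":[45,45,45,45]}'; python3 -m creep '{"linear":[[0,0,0],[0,0,0],[0,0,0],[0,0,-12],[0,0,-11],[0,0,0],[0,0,0],[0,0,0],[0,0,0],[0,0,0]],"roll":[0,0,0,0,0,0,0,0,0,0],"gripper":[85,85,85,85,85,30,30,30,30,30]}'
```

```text
t: 35.1
eef_pos: [0.5741, -0.0654, 0.0458]
tool_rot: [0.735, 0.678, 0.0, 0.0]
contact_force: [0.0, 0.3, 1.7]
finger_gap: 0.055
gripper_force: 66.5
t: 36.1
eef_pos: [0.5739, -0.0654, 0.0685]
tool_rot: [0.735, 0.678, 0.0, 0.0]
contact_force: [0.4, 0.6, 3.4]
finger_gap: 0.0424
gripper_force: 60.7
```

```bash
python3 -m creep '{"linear":[[0,0,0],[0,0,0],[0,0,0],[0,0,0],[0,0,0],[0,0,0],[0,0,0],[0,0,0],[0,0,0],[0,0,0]],"roll":[4,8.5,8.5,8.5,8.5,8.5,8.5,8.5,8.5,5],"gripper":[30,30,30,30,30,30,30,30,30,30]}';  python3 -m creep '{"linear":[[0,0,0],[0,0,0],[0,0,0],[0,0,-30],[0,0,-45],[0,0,-45],[0,0,-45],[0,0,0],[0,0,0],[0,0,0]],"roll":[0,0,0,0,-8,-8,-8,-8,-8,-8],"gripper":[85,85,85,85,85,85,85,85,85,85]}';python3 -m creep '{"linear":[[-42,0,-20],[-42,0,-20],[-42,0,0],[0,0,0],[0,0,0]],"roll":[-8,-8,-8,0,0],"gripper":[85,85,85,85,85]}'; python3 look.py w12 0 330 120 550
```

```text
t: 37.1
eef_pos: [0.5719, -0.0647, 0.0685]
tool_rot: [0.997, 0.071, -0.002, -0.0]
contact_force: [-15.5, -2.2, 18.1]
finger_gap: 0.0423
gripper_force: 63.7
t: 38.1
eef_pos: [0.5738, -0.0654, 0.2336]
tool_rot: [0.88, 0.475, 0.0, 0.0]
contact_force: [-0.6, -0.7, -0.2]
finger_gap: 0.085
gripper_force: 0.0
t: 38.6
eef_pos: [0.5191, -0.1789, 0.2729]
tool_rot: [0.765, 0.644, 0.0, -0.0]
contact_force: [-0.1, 1.0, -0.5]
finger_gap: 0.0853
gripper_force: 0.0
38.6 [ 0.5191 -0.1789  0.2729] a 80.15 j [-0.43 -0.02  1.57  0.    1.59 -0.25] F [-0.1  1.  -0.5]
scale 1.8181818181818181
```

View pics/w12z.png

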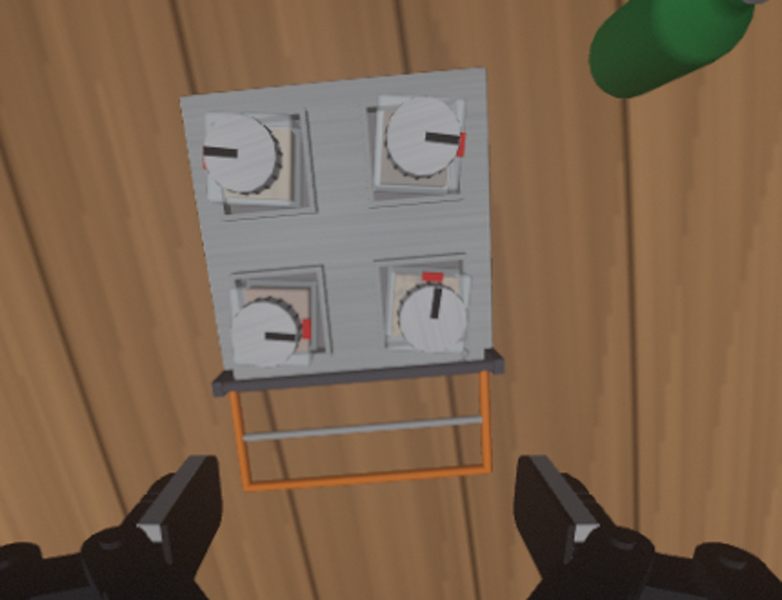

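```bash
python3 caps.py w12 1.81818 120 0 .025 247 487 490 469; python3 caps.py w12 1.81818 120 0 .04 215 385 502 360 ; python3 caps.py w12 1.81818 120 0 .01 181 97 485 68; python3 -m creep '{"linear":[[0,0,0],[0,0,0],[0,0,0],[0,0,0],[0,0,0],[0,0,0],[0,0,0],[0,0,0],[0,0,0],[0,0,0]],"roll":[8.5,8.5,8.5,8.5,8.5,8.5,8.5,8.5,8.5,8.5],"gripper":[40,40,40,40,40,40,40,40,40,40]}'
```

```text
[[ 0.3923 -0.3081]
 [ 0.6022 -0.3269]]
tool xy mm [[-149.0153 -102.8188]
 [-131.5858  107.1894]]
[[ 0.3943 -0.2089]
 [ 0.6181 -0.227 ]]
tool xy mm [[ -50.9019 -117.8402]
 [ -30.4983  105.8057]]
[[ 0.4136  0.003 ]
 [ 0.6352 -0.0164]]
tool xy mm [[ 161.1773 -135.0014]
 [ 179.927    86.5969]]
t: 39.65
eef_pos: [0.5198, -0.1764, 0.2726]
tool_rot: [0.999, -0.043, -0.0, -0.0]
contact_force: [-0.3, -0.0, 0.5]
finger_gap: 0.0399
gripper_force: 0.0
```

```bash
python3 - <<'E'
from h import *
np.set_printoptions(precision=4,suppress=True)
S=cam("scene");D=cam("side")
L=lambda n:(lambda a:cam("wrist",dict(eef_pos=a[:3],tool_rot=a[3:])))(np.load(n+".npy"))
W1=L("w1");W2=L("w12")
f=lambda p:np.array(p)/2.6667+[220,120]; g=lambda p:np.array(p)/2.3077+[160,110]; q1=lambda p:np.array(p)/1.25; q2=lambda p:np.array(p)/1.81818+[120,0]
def tri(obs):
    A=np.zeros((3,3));b=np.zeros(3);rs=[]
    for C,p in obs:
        o,d=ray(C,[p]);d=d[0]/np.linalg.norm(d[0]);M=np.eye(3)-np.outer(d,d);A+=M;b+=M@o;rs.append((M,o))
    x=np.linalg.solve(A,b);print(x,[round(1000*np.linalg.norm(M@(x-o)),1) for M,o in rs]);return x
print("bar W/E");tri([(S,f((184,62))),(D,g((575,116))),(W1,q1((343,326))),(W2,q2((247,487)))]);tri([(S,f((54,101))),(D,g((452,93))),(W1,q1((481,334))),(W2,q2((490,469)))])
print("hinge W/E (post tops)");tri([(S,f((228,84))),(D,g((568,145))),(W1,q1((338,262))),(W2,q2((217,380)))]);tri([(S,f((78,133))),(D,g((429,118))),(W1,q1((495,273))),(W2,q2((500,356)))])
E
```

```text
bar W/E
[ 0.3969 -0.2953  0.0445] [np.float64(4.6), np.float64(0.9), np.float64(3.4), np.float64(2.1)]
[ 0.5942 -0.3076  0.0497] [np.float64(4.4), np.float64(4.3), np.float64(3.7), np.float64(4.0)]
hinge W/E (post tops)
[ 0.3967 -0.2015  0.0455] [np.float64(0.8), np.float64(2.8), np.float64(1.7), np.float64(1.7)]
[ 0.6122 -0.2201  0.0459] [np.float64(2.4), np.float64(4.8), np.float64(1.4), np.float64(3.0)]
```

```bash
python3 -m creep '{"linear":[[-3.3,31.7,20],[-3.3,31.7,20],[-3.3,31.7,20],[-3.3,31.7,20],[0,0,40],[0,0,20],[0,0,0],[0,0,0]],"roll":[0,0,0,0,0,0,0,0],"gripper":[30,30,30,30,30,30,30,30]}'; python3 look.py w13 60 400 100 540
```

```text
t: 40.45
eef_pos: [0.4964, -0.3023, 0.1332]
tool_rot: [0.999, -0.04, -0.0, -0.0]
contact_force: [0.4, -0.6, -0.2]
finger_gap: 0.0301
gripper_force: 0.0
40.45 [ 0.4964 -0.3023  0.1332] a -4.6 j [-0.64  0.15  1.65  0.    1.34  1.02] F [ 0.4 -0.6 -0.2]
scale 1.7647058823529411
```

View pics/w13z.png

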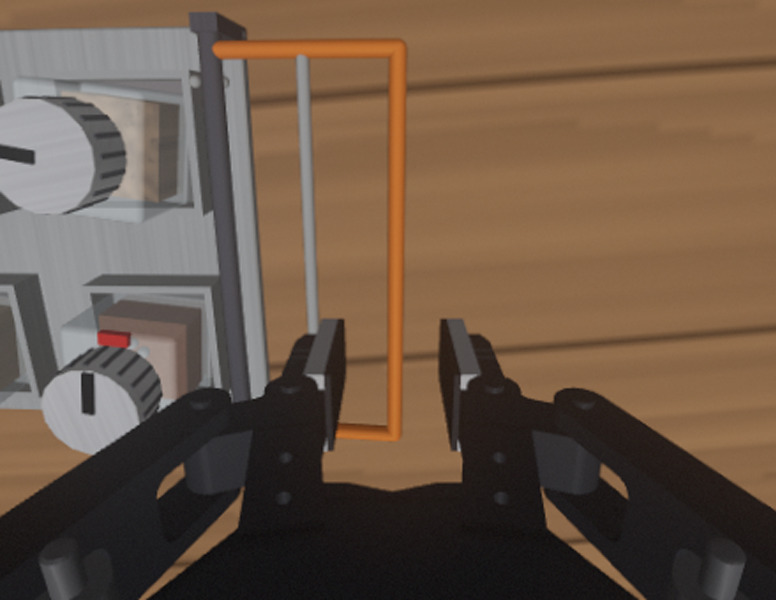

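```bash
for z in .025 .04 .055 .07; do echo $z; python3 caps.py w13 1.7647 100 60 $z 400 50 395 432 | tail -2; done; echo hinge; python3 caps.py w13 1.7647 100 60 .04 203 40 235 370|tail -2
```

```text
.025
tool xy mm [[ 101.0672    4.7144]
 [-112.2322    2.8414]]
.04
tool xy mm [[  99.4143    4.4824]
 [-101.1169    2.7215]]
.055
tool xy mm [[ 97.7613   4.2503]
 [-90.0017   2.6016]]
.07
tool xy mm [[ 96.1084   4.0183]
 [-78.8864   2.4817]]
hinge
tool xy mm [[104.1522 -84.1324]
 [-61.94   -84.2897]]
```

```bash
python3 -m creep '{"linear":[[0,1.5,30],[0,0,30],[0,0,25],[0,0,12],[0,0,8],[0,0,0]],"roll":[0,0,0,0,0,0],"gripper":[30,30,30,30,30,30]}'; python3 -m creep '{"linear":[[0,0,0],[0,0,0],[0,0,0],[0,0,0]],"roll":[0,0,0,0],"gripper":[0,0,0,0]}'
```

```text
t: 41.1
eef_pos: [0.4963, -0.305, 0.0288]
tool_rot: [0.999, -0.04, 0.0, 0.0]
contact_force: [-0.2, 0.0, 0.7]
finger_gap: 0.0297
gripper_force: 0.0
t: 41.5
eef_pos: [0.4971, -0.3041, 0.0295]
tool_rot: [0.999, -0.04, 0.001, -0.001]
contact_force: [2.7, 6.3, -1.4]
finger_gap: 0.0058
gripper_force: 58.5
```

```bash
python3 -m creep '{"linear":[[0,-0.4,-7.4],[0,-1,-7.4],[0,-1.6,-7.2],[0,-2.2,-7],[0,-2.8,-6.8],[0,-3.5,-6.6],[0,0,0]],"roll":[0,0,0,0,0,0,0],"gripper":[0,0,0,0,0,0,0]}'
```

```text
t: 42.2
eef_pos: [0.4981, -0.2907, 0.0711]
tool_rot: [0.999, -0.04, 0.001, -0.002]
contact_force: [8.1, 9.6, -8.3]
finger_gap: 0.006
gripper_force: 58.6
```

```bash
python3 -m creep '{"linear":[[0,-5,-6],[0,-5,-5.6],[0,-5.4,-5.2],[0,-5.7,-4.8],[0,0,0]],"roll":[0,0,0,0,0],"gripper":[0,0,0,0,0]}'
```

```text
t: 42.7
eef_pos: [0.4998, -0.2713, 0.0933]
tool_rot: [0.999, -0.04, 0.001, -0.0]
contact_force: [5.9, 2.8, -6.7]
finger_gap: 0.0056
gripper_force: 58.7
```

```bash
python3 -m creep '{"linear":[[0,-6.1,-4.3],[0,-6.4,-3.7],[0,-6.7,-3.1],[0,-7,-2.5],[0,0,0]],"roll":[0,0,0,0,0],"gripper":[0,0,0,0,0]}'
```

```text
t: 43.2
eef_pos: [0.5019, -0.2463, 0.1078]
tool_rot: [0.999, -0.04, 0.001, 0.001]
contact_force: [1.7, 0.0, 2.0]
finger_gap: 0.0056
gripper_force: 59.1
```

```bash
python3 -m creep '{"linear":[[0,-7.2,-1.9],[0,-7.3,-1.3],[0,-7.4,-0.6],[0,0,0]],"roll":[0,0,0,0],"gripper":[0,0,0,0]}'
```

```text
t: 43.6
eef_pos: [0.5039, -0.2257, 0.1123]
tool_rot: [0.999, -0.04, 0.002, 0.002]
contact_force: [1.1, -3.0, 8.2]
finger_gap: 0.0056
gripper_force: 59.2
```

```bash
python3 -m creep '{"linear":[[0,-4,0],[0,0,0],[0,0,0],[0,0,0],[0,0,0],[0,0,-20],[0,0,-40],[0,0,-40],[0,30,-20],[0,0,0]],"roll":[0,0,0,0,0,0,0,0,0,0],"gripper":[0,0,35,35,35,35,35,35,35,35]}'; python3 - <<'E'
from bench import *
import cv2,numpy as np
a=read_camera("side")[:,:,::-1][120:290,230:450]; b=read_camera("scene")[:,:,::-1][130:270,220:400]
A=cv2.resize(a,(440*600//340*1,600))[:, :]; B=cv2.resize(b,None,fx=2.5,fy=2.5)
A=cv2.resize(a,(400,309)); B=cv2.resize(b,(400,311))[:309]
cv2.imwrite("pics/final.png",np.hstack([A,B]))
E
```

```text
t: 44.6
eef_pos: [0.5015, -0.2537, 0.2339]
tool_rot: [0.999, -0.041, 0.003, 0.002]
contact_force: [-1.0, 0.3, -0.3]
finger_gap: 0.035
gripper_force: 0.0
```

View pics/final.png

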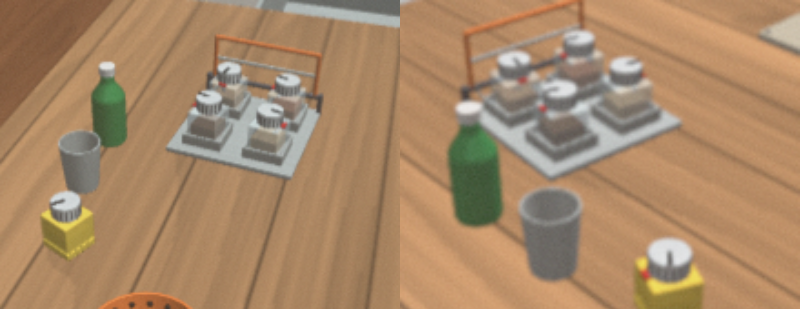

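The picture shows the flap standing upright and four jars seated in their bays. The yellow jar, glass and soap stand where they were; only the rim of the colander is in this view. I'm handing in.

```bash
python3 -c "
from bench import *
print(read_state()['contact_force']); print(sign_off())"
```

```text
[-0.57595137 -0.10330477 -0.02004831]
the job is handed in; nothing more can be done
None
```

The job is handed in at about 45 s on the robot's clock: all four jars stand in their own bays with the cap bars pointing at the red tabs, and after that I swung the flap upright and let go. I judged the bays, caps and flap from camera pictures only, and I did not touch the glass, the colander, the soap or the yellow look-alike.

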